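Ready the key machine for a cutter change

TASK

Get the key cutting machine ready for me to change its cutter: take the green-handled flat gauge from the grey caddy, stand it blade down and fully home in the empty slot of the wooden tool block and let go of it, then raise the machine's clear guard (its handle is the red bar) to 60 degrees from closed, within six degrees, never letting it drop. Finish while still holding the guard open there, as it falls shut when let go; leave the other things on the bench where they are.

Things in the scene. Friction and masses are not known exactly. Their poses are not given: they have to be found in the camera images.
- gauge: Loose flat gauge, 90 g. Steel blade 5 mm thick (own x), 28 wide (own y), 75 long; green handle 16 thick (x), 30 wide (y), from 75 to 140 mm above the origin. Origin: middle of the blade's bottom end; z up the tool. Starts upright, blade down 50 mm in the grey caddy's pocket. Grip the handle across its 16 mm from above.
- caddy: Grey bench caddy, fixed, 80 (x) x 110 (y) x 60 mm tall, three thin picks up to 35 mm above its top at its +y end; origin under its centre. The gauge's pocket is at y = -25 mm, 10 mm (x) by 34 mm (y), 50 mm deep; the gauge's axes start parallel to the caddy's.
- tool_block: Wooden tool block, fixed in place, 70 (x) x 140 (y) x 60 mm tall, origin under its centre. Its slot at y = -35 mm is empty; at y = +35 mm stands a file with a yellow handle, fixed, top 130 mm above the bench.
- slot (a point): Centre of the mouth of the empty slot in the tool block's top, 60 mm above the bench. Slot 10 mm along own x, 34 mm along own y, 50 mm deep, mouth chamfered 3 mm; axes as the block's. The gauge fits either way round; fully home, its origin is 50 mm below this point.
- machine: Blue key cutting machine, fixed, base 260 (x) x 240 (y) mm, motor housing at its back (+x) 145 mm high, two vices under the guard; origin under its centre, front to its own -x. The guard's hinge runs along its own y, 160 mm above the bench.
- guard (a joint): Hinge angle (rad) of the clear chip guard with yellow edges: 0 = closed, level; grows as its front edge rises and tips back; stop at 1.4, so it always falls shut by its weight (about 270 g, no spring, hardly any friction). Panel 130 mm from hinge to front edge, 200 wide; skirts hang 28 mm down at its sides, 22 mm at its front.
- guard_hinge (a point): Middle of the guard's hinge line, on the guard; the hinge line is its own y axis, and -x points along the panel to the bar.
- guard_handle (a point): Middle of the guard's red round bar handle, 170 mm from the hinge along the guard's own -x; closed, 160 mm above the bench. Bar 12 mm thick, along own y, 98 mm free between its side arms, 34 mm gap to the guard's edge. Pinch it from above, one finger in the gap: it turns between the pads as the guard swings, the gripper staying upright.
- padlock: Bystander, loose: brass padlock, body 50x22x42 mm with steel shackle, 72 mm tall overall; origin under its centre. Leave alone.
- carton: Bystander, loose: cardboard box of key blanks, 70x120x45 mm; origin under its centre. Leave alone.
- pin_jar: Bystander, loose: amber jar with steel cap, diameter 56, 70 mm tall; origin under its centre. Leave alone.
- oil_bottle: Bystander, loose: blue bottle with red cap, diameter 48, 120 mm tall; origin under its centre. Leave alone.
- lock_body: Bystander, loose: small brass lock body, 30x60x36 mm; origin under its centre. Leave alone.
- cutter_wheel: Bystander, loose: new steel cutter wheel lying flat, 60 mm across, 12 mm thick, bore 12 mm; origin under its centre. Leave alone.
Not all that is in view belongs to the job. What is shaped like the tool_block but blue, purple or turquoise is not meant.

How it is judged (in metres and radians):
On the way, in this order (a step that is already met when the one before it is completed fails the run):
1. the gauge stands fully home in the empty slot of the tool block, let go, the guard still closed (z of gauge in the frame of slot below -0.044 m and horizontal distance between gauge and slot below 0.012 m and angle between gauge's own z axis and vertical below 0.17 rad and contact force between the fingers and gauge below 0.1 N and value of joint guard below 0.1 rad), for 0.2 s.
2. the guard is raised to 60 degrees and held by the fingers (value of joint guard between 0.942 and 1.152 rad and contact force between the fingers and guard above 0.4 N), for 0.2 s.
At the end, for the whole second after the job is handed in: Fingers hold the guard (over 0.4 N) at 60 degrees, plus or minus 6 (0.942 to 1.152 rad), still; the gauge stands at rest in the slot, blade end within 6 mm of its floor and 12 mm of its middle, tilted under 0.17 rad, not touched by the fingers (all of step 2 and z of gauge in the frame of slot below -0.044 m and horizontal distance between gauge and slot below 0.012 m and angle between gauge's own z axis and vertical below 0.17 rad and contact force between the fingers and gauge below 0.1 N and velocity of joint guard between -0.1 and 0.1 rad/s and linear speed of gauge below 0.02 m/s); the arm keeps its last pose, push and grip.
It fails at once if the guard is let drop (it falls faster than 1.5 rad/s) (velocity of joint guard below -1.5 rad/s).
It fails at once if a bystander is pushed more than 30 mm from its place (distance of any of padlock, carton, pin_jar, oil_bottle, lock_body, cutter_wheel from where it was at the start of the episode above 0.03 m).
It also fails if it takes over 58 s, if anything falls off the work surface, if the arm or the gripper's body presses on something with over 40 N, if the wrist force passes 120 N, or if a joint passes its speed limit or range.

ROBOT

A 6-joint arm with a two-finger parallel gripper is mounted at the origin on the work surface. World frame = base frame: x ahead of the robot, y to its left, z up, the work surface at z = 0. Lengths are in mm, angles in rad, forces in N, time in s.
With the tool pointing down it reaches from about 350 to 875 mm from the base axis. Payload 4.2 kg.
Tool frame: the origin (TCP) lies midway between the tips of the shut fingers; the grasp point (between the pads) lies 19 mm behind it; z points along the fingers, y is the line along which they close (so a half turn about z gives the same grasp; the last joint's range is limited). The gripper opens to 85 mm and grips with 20 to 120 N. Pads are 22 mm wide; open, the fingers measure 114 mm over their backs; the gripper's body (76 mm by 85 mm) begins 54 mm behind the grasp point. The pads swing forward as they close: fully open they stand 13 mm farther back than shut.
Start: joints at [1.399, 0.385, 0.008, 0, -1.194, -0.259], TCP at [260.965, 567.888, 231.312] pointing down, gripper open.
Joint ranges: [-3.14, 3.14], [-1.21, 2.06], [-1.07, 1.41], [-3.16, 2.05], [-2.99, -0.16], [-3.1, 3.1]. Speed limits (rad/s): [2.79, 2.79, 3.14, 3.14, 3.14, 3.14].

INTERFACE

Orientations are given as a unit quaternion [x, y, z, w].
In Python, from bench import * gives the robot as it stands.
- The arm moves only by the tool drive_tool, never from a script. Its argument "plan" is a list that holds one entry, the list of rows, each a list of 5 numbers: the closure, from -1 (fully open) to 1 (shut), then the shift along the world's x, y, z in mm, then the turn about the world's z in degrees. A call has 1 to 20 rows; each row shifts and turns the commanded pose from where the row before left it; what a row does not reach is not made up. A row lasts 1/12 s, in which the tool goes at most 41.7 mm and 7.16 degrees, less where a joint would pass 70% of its speed; a pose out of reach is approached as far as the arm can. A call is refused whole if a number of a shift passes 41.7 or a number of a turn 7.16, either way. A call with a gripper value outside its range is refused whole. The fingers move at their own pace and stop on an object; the grip force is fixed at half the most. Time passes only in rows, so rows that do not move let the fingers close. It gives the time, the measured TCP pose, the force, the opening and the grip force at its end, in the units of the state.
- read_state(): the state, without advancing time (a new reading comes with each control period).
- get_image(name): name is "side" or "top" or "wrist"; returns (picture, depth): 400x640x3 uint8, red, green, blue; 400x640 float32, mm along the optical axis (not along the pixel's ray), 0 where there is no reading.
- camera_model(name): a dict with "fx", "fy", "cx", "cy" (pixels), "R" (3x3) and "t" (3): a world point X has camera coordinates R X + t; the wrist camera has in their place "mount" (4x4, takes a point from camera to tool coordinates, whose origin is the TCP and whose axes are the flange's). Camera axes: x right, y down, z forward; pixel columns grow to the right and rows downward; lengths in mm; the calibration is good to about 2 mm. A picture is of the moment at which its call begins: read the wrist's pose just before it. camera_model takes no time and is no camera call.
- job_done(): hands the job in; it is judged then, once.
The state is a dict: "clock": time; "joints": joint angles; "joint_vel": joint speeds; "joint_efforts": joint torques, N m; "position": TCP position; "ee_rot": TCP orientation; "contact_force": force on the tool from outside, world axes, zero at the start; "wrist_torque": the same for the moment, N m; "gripper_width": finger opening in mm; "grasp_force": force on a finger pad.
Only numpy, scipy, OpenCV 4.12 (cv2) and the standard library are available. Lean on these libraries where they do the work, as an engineer would, in place of code of your own. Each camera call takes 0.05 s, during which the arm holds its last target. There are 200 camera calls.

## Working session

There is one attempt and no reset: what is moved stays moved. The work goes in short steps, Python scripts to look and compute and a tool call to move; the robot and the scene stay as the last step left them, time stands still between calls to the robot, and variables do not carry over. Pictures are saved under pics/ and viewed, at most 10 in all, crops included, and the job is handed in when it is done.

Besides the shell and the picture viewer there is one more tool, called after "Call:" as name(argument=value, ...), one argument or row to a line, values as JSON. drive_tool: Moves the arm, as the interface text tells. Its arguments: {"type":"object","properties":{"plan":{"type":"array"}},"required":["plan"]}

```bash
mkdir -p pics; cat > h.py <<'E'
from bench import *
import numpy as np, cv2
def snap(n):
    im,d=get_image(n); np.savez(f'{n}.npz',im=im,d=d); return im,d
def world(n,u,v,d):
    c=camera_model(n); p=np.array([(u-c['cx'])/c['fx']*d,(v-c['cy'])/c['fy']*d,d],dtype=float)
    return np.array(c['R']).T@(p-np.array(c['t']))
def cloud(n,d):
    c=camera_model(n); v,u=np.mgrid[:400,:640]
    p=np.stack([(u-c['cx'])/c['fx']*d,(v-c['cy'])/c['fy']*d,d],-1)
    return (p-np.array(c['t']))@np.array(c['R'])
E
python3 - <<'E'
from h import *
print(read_state())
for n in('top','side'):
    im,d=snap(n); cv2.imwrite(f'pics/{n}.png',im[...,::-1]); print(camera_model(n))
E
```

```text
{'clock': 0.0, 'joints': array([ 1.39860786e+00,  3.85551375e-01,  6.62757130e-03, -5.22044705e-04,
       -1.19398029e+00, -2.58661411e-01]), 'joint_vel': array([-3.79178864e-04,  1.64949487e-03, -3.17527685e-05, -7.81557916e-04,
       -1.38350847e-03, -7.02654388e-05]), 'joint_efforts': array([ 2.29902862e-04, -3.92286658e+01,  1.88393962e+01,  4.18612674e+00,
       -4.66674988e-03,  1.98013637e-06]), 'position': array([260.72536327, 567.38050874, 230.22196477]), 'ee_rot': array([ 9.76864485e-01, -2.13856513e-01, -1.96829292e-04,  1.06338193e-03]), 'contact_force': array([-0.42565459, -0.49837902, -0.65341471]), 'wrist_torque': array([-0.01991802,  0.02738894,  0.00523523]), 'grasp_force': 0.0, 'gripper_width': 86.02199872417111}
{'fx': 441.2252028656117, 'fy': 441.2252028656117, 'cx': 315.72529918856605, 'cy': 198.33544827244268, 'R': array([[ 0.00237364, -0.99999457, -0.00228404],
       [-0.99697408, -0.00218899, -0.07770393],
       [ 0.07769851,  0.00246157, -0.99697386]]), 't': array([ -73.48903795,  458.18982119, 1624.66403648])}
{'fx': 510.34187287622706, 'fy': 510.34187287622706, 'cx': 313.41650491841466, 'cy': 196.37138495071517, 'R': array([[ 0.8075308 , -0.58959217,  0.01658574],
       [-0.31944445, -0.46081753, -0.82801114],
       [ 0.49583188,  0.66334627, -0.5604663 ]]), 't': array([-420.87339427,  218.97538702, 1370.579556  ])}
```

View pics/top.png

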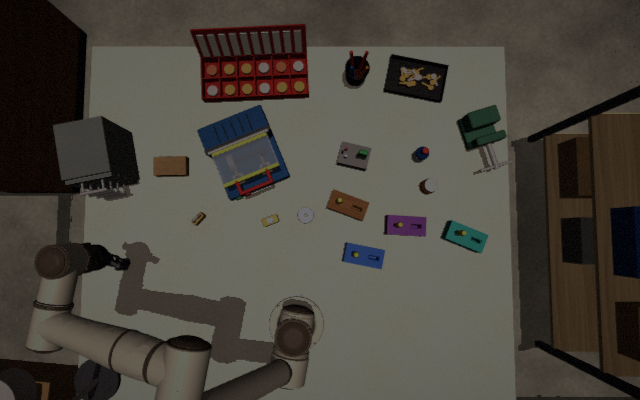

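View pics/side.png

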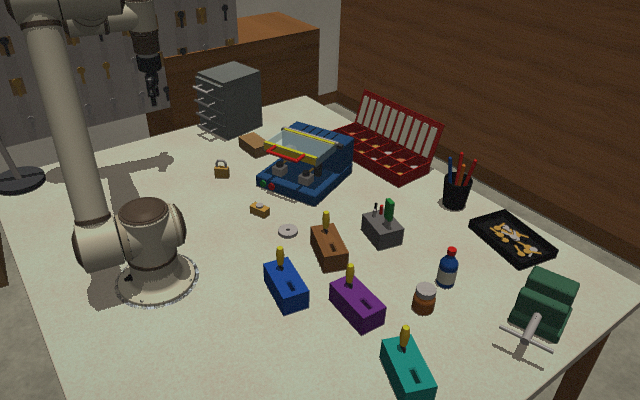

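Top view: the machine is at (243,155) with its red bar at (255,182), the caddy at (354,155) and the green handle at (363,154). The block candidates are brown (347,205), blue (363,256), purple (405,225) and turquoise (465,236). The brown one is the wooden block. I'll confirm that in a crop while measuring.

```bash
cat > m.py <<'E'
from h import *
im=np.load('top.npz')['im'];d=np.load('top.npz')['d']
cv2.imwrite('pics/crop1.png',cv2.resize(im[100:230,190:390,::-1],None,fx=4,fy=4,interpolation=cv2.INTER_CUBIC))
P=cloud('top',d); 
hsv=cv2.cvtColor(im,cv2.COLOR_RGB2HSV)
def reg(u0,v0,u1,v1,m):
    k=np.zeros_like(m);k[v0:v1,u0:u1]=m[v0:v1,u0:u1];return k
def rect(name,k):
    q=P[k]; 
    r=cv2.minAreaRect(q[:,:2].astype(np.float32)); print(name,k.sum(),'mean',q.mean(0).round(1),'med z',np.median(q[:,2]).round(1),'rect',np.round(r[0],1),np.round(r[1],1),round(r[2],1))
H,S,V=[hsv[...,i].astype(int) for i in range(3)]
z=P[...,2]
rect('block top',reg(320,180,375,228,(z>50)&(z<70)))
rect('caddy top',reg(330,135,378,175,(z>50)&(z<68)))
rect('green',reg(350,140,378,170,(H>40)&(H<85)&(S>80)&(z>75)))
rect('file',reg(320,180,375,228,(z>85)))
rect('red bar',reg(225,160,290,205,((H<8)|(H>172))&(S>130)))
rect('yellow',reg(195,110,290,205,(H>20)&(H<35)&(S>110)))
rect('machine',reg(190,100,295,205,(z>15)))
rect('blue hi',reg(190,100,295,205,(z>138)&(H>100)&(H<125)&(S>100)))
E
python3 m.py
```

```text
block top 694 mean [ 432.3 -187.5   59.6] med z 59.6 rect [ 432.8 -187.4] [139.9  70.4] 69.5
caddy top 557 mean [ 612.9 -208.3   59.9] med z 60.0 rect [ 614.6 -211. ] [110.3  82.1] 76.7
green 62 mean [ 606.2 -234.2  136.5] med z 146.1 rect [ 608.6 -235.3] [29.5 17. ] 76.0
file 41 mean [ 413.2 -133.   534.1] med z 129.4 rect [ 389.7 -121.9] [ 19.2 147.6] 59.8
red bar 215 mean [491.5 135.4 163.4] med z 163.9 rect [413.8  67.9] [308.2 126.4] 37.8
yellow 399 mean [576.4 168.1 163.4] med z 163.8 rect [579.9 170.8] [127.4 201.2] 22.5
machine 5335 mean [607.3 176.1 149.5] med z 154.3 rect [567.3 163.6] [627.8 245.7] 24.1
blue hi 1408 mean [695.1 216.2 151.7] med z 145.0 rect [509.3 132.3] [497.2 233.9] 24.3
```

View pics/crop1.png

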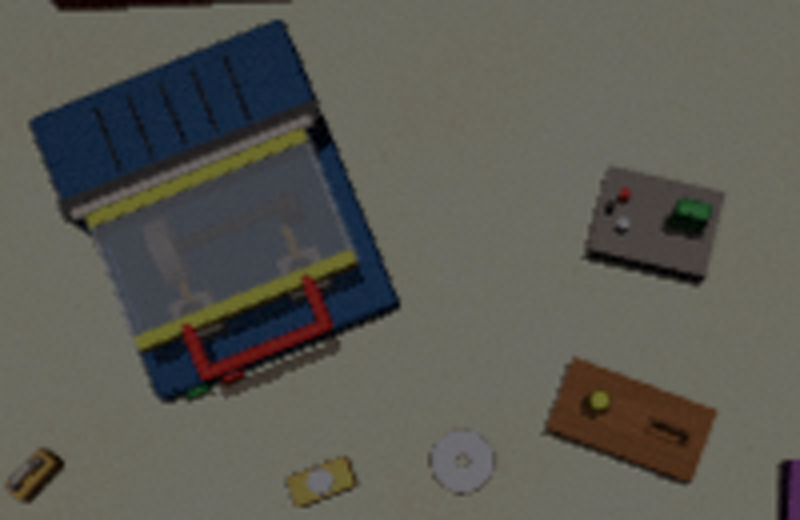

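The brown block is the wooden one, with its empty slot at crop (668,428) and the file at the other end. Its slot works out to about (420.5, -220) with yaw -20.5°. The gauge is at (608.7, -235.3) with yaw -13.5°. Next I'll move above the gauge.

Call:
drive_tool(
  plan=[
    [[-1, 16, -36.5, 2, -4], [-1, 16, -36.5, 2, -4], [-1, 16, -36.5, 2, -4], [-1, 16, -36.5, 2, -4], [-1, 16, -36.5, 2, -4], [-1, 16, -36.5, 0, -4], [-1, 16, -36.5, 0, -4], [-1, 16, -36.5, 0, -4], [-1, 16, -36.5, 0, -4], [-1, 16, -36.5, 0, -4], [-1, 16, -36.5, 0, -4], [-1, 16, -36.5, 0, -4], [-1, 16, -36.5, 0, -4], [-1, 16, -36.5, 0, -4], [-1, 16, -36.5, 0, -4], [-1, 16, -36.5, 0, -4], [-1, 16, -36.5, 0, -4], [-1, 16, -36.5, 0, -4], [-1, 16, -36.5, 0, -4], [-1, 16, -36.5, 0, -3]],
  ],
)

```text
clock: 1.77
position: [581.1, -164.1, 240.8]
ee_rot: [-0.616, 0.787, 0.0, -0.0]
contact_force: [-0.0, 0.5, 0.4]
gripper_width: 85.3
grasp_force: 0.0
```

```bash
cat > st.py <<'E'
from h import *
s=read_state(); q=s['ee_rot']; x,y,z,w=q
ty=np.array([2*(x*y-w*z),1-2*(x*x+z*z),2*(y*z+w*x)])
print(s['clock'],s['position'].round(1),'close dir deg',np.degrees(np.arctan2(-ty[1],-ty[0])).round(2),'tilt',ty[2].round(4),s['contact_force'].round(1),s['gripper_width'],s['grasp_force'],s['joints'].round(2))
E
python3 st.py
cat >> m.py <<'E'
print('---')
k=reg(225,160,290,205,((H<8)|(H>172))&(S>130)&(z>140)&(z<185))
rect('bar+arms',k)
for nm,kk in(('yellow',reg(195,110,290,205,(H>20)&(H<35)&(S>110)&(z>150)&(z<185))),('blue hi',reg(190,100,295,205,(z>138)&(z<155)&(H>100)&(H<125)&(S>100)&(V>20))),('base',reg(190,100,295,205,(z>15)&(z<190)))): rect(nm,kk)
for a in (21.5,22.5,23.5,24.5):
    e=np.array([np.cos(np.radians(a)),np.sin(np.radians(a))]); n=np.array([-e[1],e[0]])
    q=P[k]; print(a,np.percentile(q[:,:2]@e,[0,2,10,98]).round(1),np.percentile(q[:,:2]@n,[0,2,98,100]).round(1))
r=P[k]; e=np.array([np.cos(np.radians(23.)),np.sin(np.radians(23.))]); f=r[:,:2]@e; b=r[f<f.min()+14]
vx=cv2.fitLine(b[:,:2].astype(np.float32),cv2.DIST_L2,0,.01,.01).ravel(); print(len(b),np.degrees(np.arctan2(vx[1],vx[0])),b.mean(0))
E
python3 m.py|sed 1,/---/d
```

```text
1.7667 [ 581.1 -164.1  240.8] close dir deg -13.88 tilt 0.0009 [-0.   0.5  0.4] 85.27889716845732 0.0 [-0.01  0.34 -0.03 -0.   -1.2  -0.23]
bar+arms 187 mean [493.5 134.  164.7] med z 164.6 rect [503.1 138.2] [ 50.8 120.6] 22.5
yellow 393 mean [577.2 168.6 163.7] med z 163.8 rect [579.9 170.8] [127.4 201.2] 22.5
blue hi 1395 mean [696.8 217.7 145.2] med z 145.0 rect [696.7 216.7] [ 80.5 234.3] 22.5
base 5287 mean [609.8 178.4 135.9] med z 154.0 rect [667.1 206.8] [406.4 240.3] 22.4
21.5 [492.8 493.5 495.5 539.2] [-116.2 -115.4    2.9    4.7]
22.5 [492.3 493.  494.5 538.1] [-125.2 -124.4   -5.9   -4.6]
23.5 [490.9 491.4 493.1 537.2] [-134.5 -133.4  -14.8  -13.8]
24.5 [488.7 489.7 491.6 536.7] [-143.8 -142.5  -23.6  -23.1]
121 -67.51451 [485.4705632  129.84440326 164.75023953]
```

Call:
drive_tool(
  plan=[
    [[-1, 13.8, -35.5, 0, 0.3], [-1, 13.8, -35.7, -10, 0], [-1, 0, 0, -30, 0], [-1, 0, 0, -30, 0], [-1, 0, 0, -30, 0], [-1, 0, 0, -25, 0], [-1, 0, 0, -8, 0], [-1, 0, 0, 0, 0], [-1, 0, 0, 0, 0]],
  ],
)

```text
clock: 2.52
position: [609.1, -233.5, 108.9]
ee_rot: [-0.62, 0.785, -0.0, -0.0]
contact_force: [0.4, 0.4, 0.3]
gripper_width: 85.7
grasp_force: 0.0
```

```bash
python3 st.py; python3 - <<'E'
from h import *
im,d=snap('wrist'); cv2.imwrite('pics/w1.png',im[...,::-1])
E
```

```text
2.5167 [ 609.1 -233.5  108.9] close dir deg -13.35 tilt -0.0006 [0.4 0.4 0.3] 85.66968963051255 0.0 [-0.12  0.53 -0.08  0.   -0.96 -0.12]
```

View pics/w1.png

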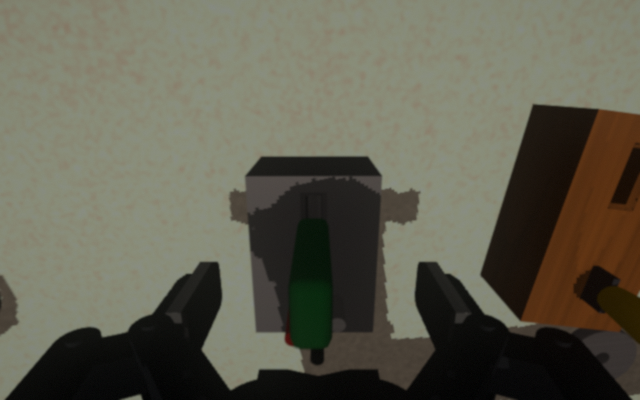

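The wrist view shows the green handle (311,290) centred between the pads (218 and 418). I'll close the fingers and lift.

Call:
drive_tool(
  plan=[
    [[-1, 0, -1.5, -1, 0], [1, 0, 0, 0, 0], [1, 0, 0, 0, 0], [1, 0, 0, 0, 0], [1, 0, 0, 0, 0], [1, 0, 0, 0, 0], [1, 0, 0, 0, 0], [1, 0, 0, 0, 0], [1, 0, 0, 0, 0], [1, 0, 0, 0, 0], [1, 0, 0, 0, 0], [1, 0, 0, 0, 0]],
  ],
)

```text
clock: 3.57
position: [608.9, -234.9, 107.6]
ee_rot: [-0.62, 0.785, -0.0, 0.0]
contact_force: [0.8, -0.9, 1.8]
gripper_width: 15.8
grasp_force: 59.6
```

```bash
python3 st.py
```

```text
3.5667 [ 608.9 -234.9  107.6] close dir deg -13.37 tilt -0.0009 [ 0.8 -0.9  1.8] 15.842262668221668 59.5889675617218 [-0.12  0.53 -0.08  0.   -0.96 -0.11]
```

Call:
drive_tool(
  plan=[
    [[1, 0, 0, 15, 0], [1, 0, 0, 30, 0], [1, 0, 0, 30, 0], [1, 0, 0, 15, 0], [1, -20, 1.5, 0, -1], [1, -35, 3, 0, -1.5], [1, -35, 3, 0, -1.5], [1, -35, 3, 0, -1.5], [1, -35, 3, 0, -1.6], [1, -20, 1.2, 0, 0], [1, -8.4, 0.2, 0, 0], [1, 0, 0, 0, 0], [1, 0, 0, 0, 0], [1, 0, 0, 0, 0]],
  ],
)

```text
clock: 4.73
position: [421.5, -220.1, 197.3]
ee_rot: [-0.57, 0.821, -0.0, 0.0]
contact_force: [0.3, 0.5, -0.7]
gripper_width: 15.6
grasp_force: 59.8
```

```bash
python3 st.py; python3 - <<'E'
from h import *
im,d=snap('wrist'); cv2.imwrite('pics/w2.png',im[...,::-1])
im2,d2=snap('side'); c=camera_model('side'); p=np.array(c['R'])@np.array([420,-220,100])+c['t']; u,v=int(c['fx']*p[0]/p[2]+c['cx']),int(c['fy']*p[1]/p[2]+c['cy'])
cr=im2[max(0,v-75):v+75,u-100:u+100,::-1]; cv2.imwrite('pics/s2.png',cv2.resize(cr,None,fx=4,fy=4,interpolation=cv2.INTER_CUBIC))
E
```

```text
4.7333 [ 421.5 -220.1  197.3] close dir deg -20.47 tilt -0.0005 [ 0.3  0.5 -0.7] 15.603689661339867 59.76662278175354 [-0.14  0.16 -0.4   0.   -1.01 -0.22]
```

View pics/w2.png

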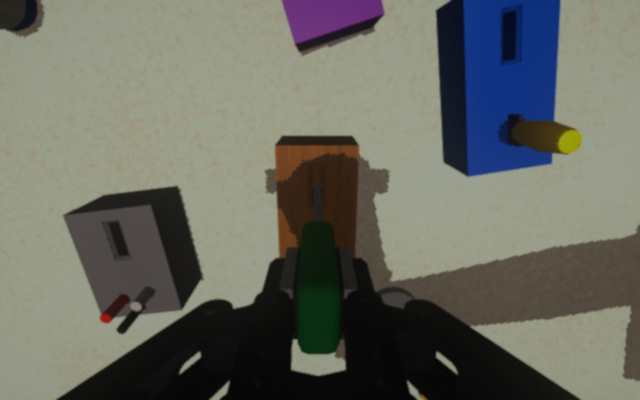

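View pics/s2.png

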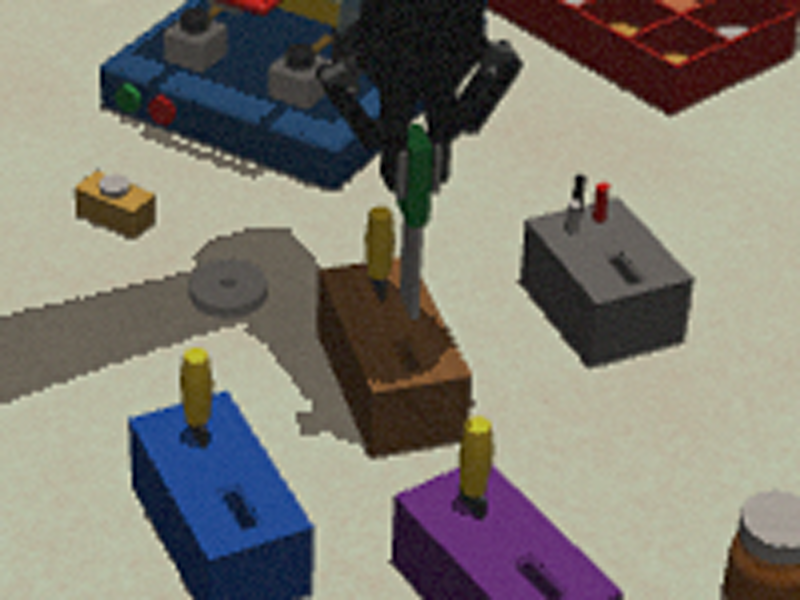

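The gauge hangs straight over the empty slot (side crop: blade tip (412,315), slot (405,358)). I'll lower it gently.

Call:
drive_tool(
  plan=[
    [[1, -0.8, 0, -15, 0], [1, 0, 0, -13, 0], [1, 0, 0, -6, 0], [1, 0, 0, -6, 0], [1, 0, 0, -6, 0], [1, 0, 0, -6, 0], [1, 0, 0, 0, 0], [1, 0, 0, 0, 0]],
  ],
)

```text
clock: 5.5
position: [419.5, -220.0, 145.3]
ee_rot: [-0.57, 0.822, 0.0, -0.0]
contact_force: [0.1, 0.2, 0.7]
gripper_width: 15.2
grasp_force: 59.8
```

```bash
python3 st.py
```

```text
5.5 [ 419.5 -220.   145.3] close dir deg -20.47 tilt 0.0002 [0.1 0.2 0.7] 15.244548957960607 59.76604878902435 [-0.14  0.22 -0.48  0.   -0.88 -0.22]
```

Call:
drive_tool(
  plan=[
    [[1, 0, 0, -8, 0], [1, 0, 0, -8, 0], [1, 0, 0, -8, 0], [1, 0, 0, -6, 0], [1, 0, 0, -4, 0], [1, 0, 0, -3, 0], [1, 0, 0, -1, 0], [1, 0, 0, 0, 0], [1, 0, 0, 0, 0]],
  ],
)

```text
clock: 6.25
position: [419.6, -220.0, 107.6]
ee_rot: [-0.57, 0.822, -0.0, 0.0]
contact_force: [-0.0, 0.5, 0.2]
gripper_width: 15.1
grasp_force: 59.9
```

```bash
python3 st.py
```

```text
6.25 [ 419.6 -220.   107.6] close dir deg -20.48 tilt -0.0006 [-0.   0.5  0.2] 15.05262109364218 59.86422657966614 [-0.14  0.27 -0.52  0.   -0.78 -0.22]
```

Fully down with no side load. I'll release it.

Call:
drive_tool(
  plan=[
    [[0.5, 0, 0, 0, 0], [0, 0, 0, 0, 0], [-0.5, 0, 0, 0, 0], [-1, 0, 0, 0, 0], [-1, 0, 0, 0, 0], [-1, 0, 0, 0, 0], [-1, 0, 0, 0, 0], [-1, 0, 0, 0, 0], [-1, 0, 0, 0, 0], [-1, 0, 0, 0, 0], [-1, 0, 0, 20, 0], [-1, 0, 0, 30, 0], [-1, 0, 0, 40, 0], [-1, 0, 0, 40, 0], [-1, 0, 0, 10, 0], [-1, 0, 0, 0, 0], [-1, 0, 0, 0, 0]],
  ],
)

```text
clock: 7.67
position: [419.3, -219.7, 247.5]
ee_rot: [-0.57, 0.822, -0.0, 0.001]
contact_force: [-0.9, 0.2, -0.6]
gripper_width: 85.1
grasp_force: 0.0
```

```bash
python3 st.py; python3 - <<'E'
from h import *
im,d=snap('side'); c=camera_model('side')
P=cloud('side',d); hsv=cv2.cvtColor(im,cv2.COLOR_RGB2HSV)
m=(hsv[...,0]>40)&(hsv[...,0]<85)&(hsv[...,1]>80)&(abs(P[...,0]-420)<60)&(abs(P[...,1]+220)<60)
q=P[m]; print(len(q),q.mean(0).round(1),np.percentile(q[:,2],[0,2,50,98,100]).round(1)); print(np.linalg.svd(q-q.mean(0),full_matrices=False)[2][0])
E
```

```text
7.6667 [ 419.3 -219.7  247.5] close dir deg -20.5 tilt -0.0011 [-0.9  0.2 -0.6] 85.14198684803569 0.0 [-0.14  0.11 -0.32 -0.   -1.14 -0.22]
270 [ 413.  -230.8  207.7] [ 86.   89.3 144.1 412.2 418.8]
[ 0.02862836  0.03163644 -0.99908936]
```

The gauge handle's lower end reads about 86 mm (85 expected), so it's fully home and released. Next I'll move above the red bar with the fingers part open, so that one fits the 34 mm gap.

Call:
drive_tool(
  plan=[
    [[0, 4, 20, 0, 2.5], [0.29, 7, 36, 0, 4.5], [0.29, 7, 36, 0, 4.5], [0.29, 7, 36, 0, 4.5], [0.29, 7, 36, 0, 4.5], [0.29, 7, 36, 0, 4.5], [0.29, 7, 36, 0, 4.5], [0.29, 7, 36, 0, 4.5], [0.29, 7, 36, 0, 4.5], [0.29, 5, 30, 0, 4.5], [0.29, 1, 12, -15, 0], [0.29, 0, 0, -15, 0], [0.29, 0, 0, 0, 0], [0.29, 0, 0, 0, 0]],
  ],
)

```text
clock: 8.88
position: [484.3, 129.5, 215.2]
ee_rot: [0.832, -0.555, -0.001, 0.003]
contact_force: [0.9, 0.2, -0.1]
gripper_width: 29.9
grasp_force: 0.0
```

```bash
python3 st.py; python3 - <<'E'
from h import *
im,d=snap('wrist'); cv2.imwrite('pics/w3.png',im[...,::-1])
c=camera_model('wrist'); print(c)
E
```

```text
8.8833 [484.3 129.5 215.2] close dir deg 22.54 tilt 0.0054 [ 0.9  0.2 -0.1] 29.916118164507502 0.0 [ 0.59  0.19 -0.31  0.   -1.08 -0.19]
{'fx': 338.052740092386, 'fy': 338.052740092386, 'cx': 317.959644553741, 'cy': 198.03417994671304, 'mount': array([[ 6.35290165e-04, -9.50438377e-01, -3.10912348e-01,
         7.98630713e+01],
       [ 9.99999772e-01,  5.32183560e-04,  4.16459306e-04,
         4.11056076e-01],
       [-2.30356467e-04, -3.10912541e-01,  9.50438498e-01,
        -1.42288276e+02],
       [ 0.00000000e+00,  0.00000000e+00,  0.00000000e+00,
         1.00000000e+00]])}
```

View pics/w3.png

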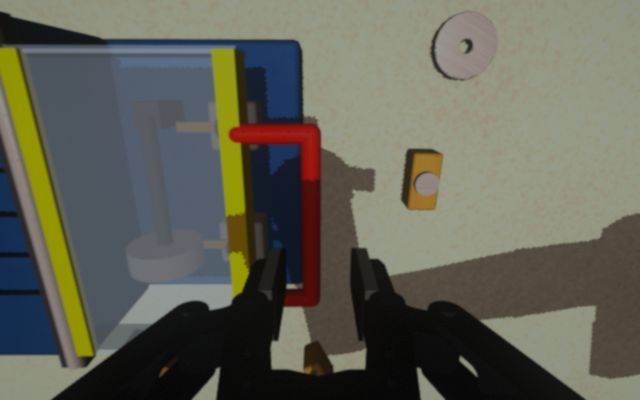

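```bash
python3 - <<'E'
from h import *
from scipy.spatial.transform import Rotation as R
s=read_state(); M=camera_model('wrist')['mount']; c=camera_model('wrist'); Rw=R.from_quat(s['ee_rot']).as_matrix()
o=Rw@M[:3,3]+s['position']
for u,v in((311,200),(311,133),(311,297),(311,250)):
    r=Rw@M[:3,:3]@np.array([(u-c['cx'])/c['fx'],(v-c['cy'])/c['fy'],1]); X=o+r*(163-o[2])/r[2]; D=X-s['position']; print(u,v,X.round(1),'e',(D[0]*.924+D[1]*.383).round(1),'n',(-D[0]*.383+D[1]*.924).round(1))
E
```

```text
311 200 [494.  117.5 163. ] e 3.6 n -14.6
311 133 [509.3  80.  163. ] e 3.4 n -55.1
311 297 [468.  181.2 163. ] e 4.0 n 54.3
311 250 [481.2 148.8 163. ] e 3.8 n 19.2
```

The bar is at wrist column 311, with its arms at rows 133 and 297. It's centred along the bar and about 3 mm off towards the hinge, so I'll shift, descend and pinch.

Call:
drive_tool(
  plan=[
    [[0.29, 2.8, 1.1, -10, 0], [0.29, 0, 0, -15, 0], [0.29, 0, 0, -15, 0], [0.29, 0, 0, -15, 0], [0.29, 0, 0, -12, 0], [0.29, 0, 0, -5, 0], [0.29, 0, 0, 0, 0], [1, 0, 0, 0, 0], [1, 0, 0, 0, 0], [1, 0, 0, 0, 0], [1, 0, 0, 0, 0], [1, 0, 0, 0, 0], [1, 0, 0, 0, 0]],
  ],
)

```text
clock: 10.02
position: [488.2, 130.9, 146.2]
ee_rot: [0.832, -0.555, 0.0, -0.0]
contact_force: [-3.5, -2.0, 5.9]
gripper_width: 10.2
grasp_force: 58.9
```

```bash
python3 st.py
```

```text
10.0167 [488.2 130.9 146.2] close dir deg 22.52 tilt -0.0003 [-3.5 -2.   5.9] 10.20536331330661 58.94254267215729 [ 0.58  0.27 -0.4   0.   -0.9  -0.19]
```

The grip is about 5 mm high on the bar, so I'll regrip lower while the guard is still closed.

Call:
drive_tool(
  plan=[
    [[0.29, 0, 0, 0, 0], [0.29, 0, 0, 0, 0], [0.29, 0, 0, 0, 0], [0.29, -0.7, -0.3, -4, 0], [0.29, 0, 0, 0, 0], [1, 0, 0, 0, 0], [1, 0, 0, 0, 0], [1, 0, 0, 0, 0], [1, 0, 0, 0, 0], [1, 0, 0, 0, 0], [1, 0, 0, 0, 0]],
  ],
)

```text
clock: 10.93
position: [488.0, 131.2, 141.4]
ee_rot: [0.832, -0.555, 0.0, -0.001]
contact_force: [3.2, 0.4, -3.1]
gripper_width: 9.8
grasp_force: 58.4
```

```bash
python3 st.py; python3 - <<'E'
import numpy as np
t=np.radians(np.arange(0,61,5)); x=170*(1-np.cos(t)); z=170*np.sin(t)
for a,b in zip(np.diff(x),np.diff(z)): print(round(a*.924,1),round(a*.383,1),round(b,1))
E
```

```text
10.9333 [488.  131.2 141.4] close dir deg 22.52 tilt -0.0013 [ 3.2  0.4 -3.1] 9.76993032131347 58.37078869342804 [ 0.58  0.27 -0.41  0.   -0.89 -0.19]
0.6 0.2 14.8
1.8 0.7 14.7
3.0 1.2 14.5
4.1 1.7 14.1
5.2 2.2 13.7
6.3 2.6 13.2
7.4 3.1 12.5
8.3 3.5 11.8
9.3 3.8 10.9
10.1 4.2 10.0
10.9 4.5 9.0
11.6 4.8 8.0
```

Call:
drive_tool(
  plan=[
    [[1, 0.2, 0.1, 7.4, 0], [1, 0.4, 0.1, 7.4, 0], [1, 0.8, 0.3, 7.4, 0], [1, 1, 0.4, 7.3, 0], [1, 1.4, 0.6, 7.3, 0], [1, 1.6, 0.6, 7.2, 0], [1, 2, 0.8, 7.1, 0], [1, 2.1, 0.9, 7, 0], [1, 0, 0, 0, 0], [1, 0, 0, 0, 0]],
  ],
)

```text
clock: 11.77
position: [497.0, 134.9, 199.9]
ee_rot: [0.832, -0.555, 0.0, -0.0]
contact_force: [1.6, 1.2, -1.7]
gripper_width: 9.7
grasp_force: 58.5
```

```bash
python3 st.py
```

```text
11.7667 [497.  134.9 199.9] close dir deg 22.51 tilt -0.0008 [ 1.6  1.2 -1.7] 9.707010997493951 58.4761244058609 [ 0.58  0.22 -0.31 -0.   -1.04 -0.19]
```

Call:
drive_tool(
  plan=[
    [[1, 2.5, 1, 6.9, 0], [1, 2.7, 1.2, 6.8, 0], [1, 3, 1.3, 6.7, 0], [1, 3.3, 1.3, 6.5, 0], [1, 3.6, 1.5, 6.3, 0], [1, 3.8, 1.6, 6.2, 0], [1, 4, 1.7, 6, 0], [1, 4.3, 1.8, 5.8, 0], [1, 4.6, 1.9, 5.5, 0], [1, 4.7, 1.9, 5.4, 0], [1, 5, 2.1, 5.1, 0], [1, 5.1, 2.1, 4.9, 0], [1, 5.4, 2.2, 4.6, 0], [1, 5.5, 2.3, 4.4, 0], [1, 5.7, 2.4, 4.1, 0], [1, 5.9, 2.4, 3.9, 0], [1, 0, 0, 0, 0], [1, 0, 0, 0, 0], [1, 0, 0, 0, 0], [1, 0, 0, 0, 0]],
  ],
)

```text
clock: 13.43
position: [565.0, 162.8, 293.0]
ee_rot: [0.832, -0.555, 0.001, 0.0]
contact_force: [-9.9, 0.6, 11.5]
gripper_width: 9.9
grasp_force: 58.9
```

```bash
python3 st.py; python3 - <<'E'
from h import *
im,d=snap('side'); cv2.imwrite('pics/s3.png',cv2.resize(im[80:300,220:440,::-1],(600,600),interpolation=cv2.INTER_CUBIC))
P=cloud('side',d); hsv=cv2.cvtColor(im,cv2.COLOR_RGB2HSV)
H,S=hsv[...,0],hsv[...,1]
e=np.array([.924,.383,0]); f=P@e; n=P@np.array([-.383,.924,0])
red=((H<8)|(H>172))&(S>130)&(abs(P[...,0]-570)<90)&(abs(P[...,1]-165)<100)&(P[...,2]>200)
a,b=f[red],P[...,2][red]; print(len(a),np.percentile(a,[2,50,98]),np.percentile(b,[2,50,98]))
ang=np.degrees(np.arctan2(b-160,670-a)); print('angle red',np.percentile(ang,[5,50,95]))
y=(H>20)&(H<35)&(S>110)&(abs(f-620)<120)&(abs(n+65)<130)&(P[...,2]>175)
a,b=f[y],P[...,2][y]; ang=np.degrees(np.arctan2(b-160,670-a)); print('yellow',len(a),np.percentile(ang,[5,50,95]))
g=(H>40)&(H<85)&(S>80)&(abs(P[...,0]-420)<60)&(abs(P[...,1]+220)<60)&(P[...,2]>60)&(P[...,2]<170)
q=P[g];print('gauge',q.mean(0).round(1),np.percentile(q[:,2],[1,99]))
E
```

```text
13.4333 [565.  162.8 293. ] close dir deg 22.57 tilt -0.0005 [-9.9  0.6 11.5] 9.927034850003471 58.92427146434784 [ 0.56  0.29  0.02  0.   -1.3  -0.16]
137 [562.42238518 581.77814815 599.33372704] [273.57319133 304.88338383 455.11251073]
angle red [56.43277562 58.18339697 60.77542895]
yellow 409 [49.32800479 54.31070618 69.54373593]
gauge [ 414.6 -227.9  123.4] [ 87.79861975 150.31222872]
```

View pics/s3.png

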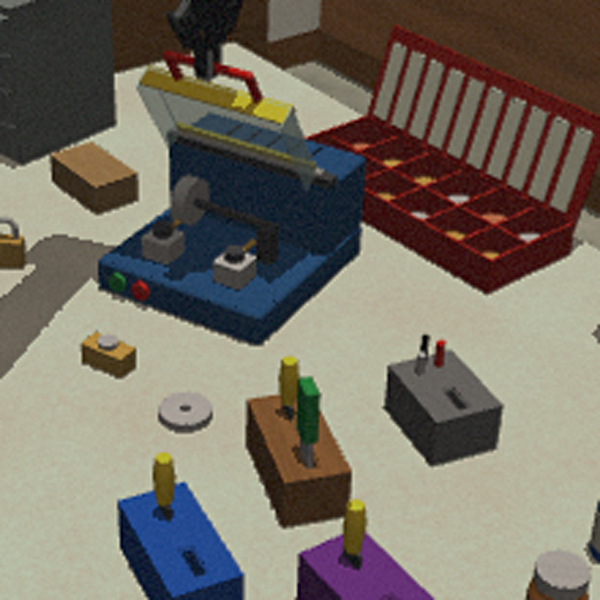

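The guard is held open near 59° and the gauge stands home in the slot. There's about 15 N of radial push, so I'll ease it by moving 2 mm outward.

Call:
drive_tool(
  plan=[
    [[1, -0.5, -0.2, 0.9, 0], [1, -0.4, -0.2, 0.9, 0], [1, 0, 0, 0, 0], [1, 0, 0, 0, 0], [1, 0, 0, 0, 0]],
  ],
)

```text
clock: 13.9
position: [564.6, 162.7, 292.8]
ee_rot: [0.832, -0.555, 0.0, 0.0]
contact_force: [-6.6, 1.7, 6.1]
gripper_width: 9.6
grasp_force: 59.0
```

```bash
python3 st.py; python3 - <<'E'
from h import *
im,d=snap('side')
P=cloud('side',d); hsv=cv2.cvtColor(im,cv2.COLOR_RGB2HSV)
H,S=hsv[...,0],hsv[...,1]
f=P@np.array([.924,.383,0]); n=P@np.array([-.383,.924,0]);z=P[...,2]
# clear panel/edge points: bar only (radius 160-180)
r=np.hypot(670-f,z-160)
red=((H<8)|(H>172))&(S>130)&(r>120)&(r<185)&(abs(n+65)<80)&(z>200)
print(red.sum(),[ (lo,np.median(np.degrees(np.arctan2(z-160,670-f))[red&(r>lo)&(r<lo+10)]).round(1),(red&(r>lo)&(r<lo+10)).sum()) for lo in range(125,180,10)])
E
```

```text
13.9 [564.6 162.7 292.8] close dir deg 22.54 tilt -0.0001 [-6.6  1.7  6.1] 9.580490379993279 58.95238995552063 [ 0.56  0.28  0.02  0.   -1.3  -0.16]
125 [(125, np.float64(57.8), np.int64(4)), (135, np.float64(57.2), np.int64(10)), (145, np.float64(57.5), np.int64(13)), (155, np.float64(57.5), np.int64(14)), (165, np.float64(58.5), np.int64(67)), (175, np.float64(58.0), np.int64(17))]
```

```bash
python3 -c "
from bench import *
print(job_done())"
```

```text
the job is handed in; nothing more can be done
None
```

I've handed the job in: the gauge stands fully home in the wooden block's slot, let go, and the gripper is holding the guard open at about 59–60° by my measurements. The hand-in call returned no verdict.

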